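Wedge the rocking star-gluing stand

TASK

The star-gluing stand rocks because its leg nearest the wooden wedge has lost its rubber pad. With the outside of your fingertips, push the wedge over the bench, thin edge first, under that bare leg until it jams snugly and carries the leg, with the board still level; then press down firmly on the board's corner above that leg for a moment to prove that it no longer rocks, and leave the wedge in place. Do not grip or lift the wedge, do not lift the stand or shove it out of its place, and leave the other things on the bench alone.

Things in the scene. Friction and masses are not known exactly. Their poses are not given: they have to be found in the camera images.
- stand: Gluing stand, about 2.5 kg, loose on the bench: a square plywood board on four square wooden legs (28 x 28 mm, centred 90 mm from the middle in stand x and y). Three legs stand on rubber pads 7 mm thick; the leg at stand -x, +y has lost its pad, so a few newtons on its corner tip the stand 3 degrees. Origin on the bench under the board's middle; x, y along the board's edges, z up.
- board (a point): Middle of the board's top face, 65 mm above the bench. Board 216 x 216 x 18 mm. On it a steel turntable with a three-tier wooden star (radius 84 mm, up to 63 mm above the board); in the corner opposite the bare leg a steel post with a hold-down arm to the middle, up to 130 mm above the board.
- bare_leg (a point): Middle of the underside of the bare leg (28 x 28 mm), 7 mm clear of the bench. Its outer face towards the wedge is 14 mm from here in stand +y. The leg stands 4 mm inside the board's edges; between the legs, rails hang down to 27 mm above the bench.
- corner (a point): Point on the board's top face over the bare leg, 65 mm above the bench, 14 mm from both edges of that corner and 133 mm from the board's middle, clear of the star: the place to press.
- wedge: Loose wooden wedge, 120 mm long, 44 mm wide, 45 g, flat on the bench; its top is an even ramp from 2 mm at the thin edge to 14 mm at the butt. Origin: middle of the underside; x along its length, thin edge at +60 mm, butt at -60 mm; z up. It starts off the stand's +y side, thin edge towards the bare leg and 20 to 50 mm short of it, somewhat askew and off to one side.
- wedge_tip (a point): Middle of the wedge's thin edge (2 mm thick). The ramp first touches the leg when this edge is 50 mm inside the leg's outer face. Then the push needed rises within some 10 mm from under 1 N to over 5 N as the wedge takes the load; much further shoves the stand along. Friction holds the wedge when let go.
- wedge_seat (a point): Point on the wedge's ramp on its centre line, 36 mm from the thin edge: it lies under the middle of the bare leg when the wedge is snug.
- wedge_butt (a point): Middle of the wedge's butt face (44 mm wide, 14 mm high), 7 mm above its underside: the place to push.
- glue_jar: Bystander: white glue jar with a yellow lid, 66 mm across, 86 mm tall; origin at its base.
- hammer: Bystander: small hammer lying on the bench; origin at the underside.
- star_blank: Bystander: flat wooden star, 110 mm across, 10 mm thick; origin at its underside.
Things that resemble listed ones, but are neither listed nor needed, are in the scene too. Several things have the shape of the wedge; the one meant has the colours described above.

How it is judged:
On the way, in this order (a step that is already met when the one before it is completed fails the run):
1. the wedge is under the bare leg and carries it (more than 0.5 N), the stand level (contact force between wedge and stand above 0.5 N and horizontal distance between wedge_seat and bare_leg below 0.028 m and angle between stand's own z axis and vertical below 0.012 rad), for 0.2 s.
2. the fingertips press the corner over that leg with more than 4 N and the stand does not rock (contact force between the fingers and stand above 4 N and horizontal distance between the grasp point and corner below 0.06 m and height (world z) of the grasp point above 0.065 m and angle between stand's own z axis and vertical below 0.012 rad and horizontal distance between wedge_seat and bare_leg below 0.028 m), for 0.2 s.
At the end, for the whole second after the job is handed in: The wedge lies on the bench under the bare leg (its seat point within 28 mm of the leg's middle) and carries it with more than 0.3 N; the stand is level within 0.012 rad, at rest and within 15 mm of where it stood (contact force between wedge and stand above 0.3 N and horizontal distance between wedge_seat and bare_leg below 0.028 m and angle between stand's own z axis and vertical below 0.012 rad and distance of stand from where it was at the start of the episode below 0.015 m and linear speed of each of stand, wedge below 0.01 m/s); the robot touches nothing.
It fails at once if the wedge is gripped: the fingers straddle it and squeeze it (x of the grasp point in the frame of wedge between -0.045 and 0 m and y of the grasp point in the frame of wedge between -0.02 and 0.02 m and z of the grasp point in the frame of wedge below 0.0255 m and contact force between the fingers and wedge above 2 N).
It fails at once if the wedge is lifted off the bench or stood up (height (world z) of wedge above 0.012 m or angle between wedge's own z axis and vertical above 0.25 rad).
It fails at once if the stand is lifted, tipped or shoved more than 25 mm (height (world z) of stand above 0.015 m or angle between stand's own z axis and vertical above 0.1 rad or distance of stand from where it was at the start of the episode above 0.025 m).
It fails at once if the glue jar, hammer or star blank is moved more than 20 mm (distance of any of glue_jar, hammer, star_blank from where it was at the start of the episode above 0.02 m).
It also fails if it takes over 58 s, if anything falls off the work surface, if the arm or the gripper's body presses on something with over 40 N, if the wrist force passes 120 N, or if a joint passes its speed limit or range.

ROBOT

A 6-joint arm with a two-finger parallel gripper is mounted at the origin on the work surface. World frame = base frame: x ahead of the robot, y to its left, z up, the work surface at z = 0. Lengths are in m, angles in rad, forces in N, time in s.
With the tool pointing down it reaches from about 0.325 to 0.925 m from the base axis. Payload 3.1 kg.
Tool frame: the origin (TCP) lies on the centre line of the jaws, within the pads' length; the fingertips stand 8 mm ahead of it and the grasp point (between the pads) lies 11 mm behind it; z points along the fingers, y is the line along which they close (so a half turn about z gives the same grasp; the last joint's range is limited). The gripper opens to 85 mm and grips with 20 to 120 N. Pads are 22 mm wide; open, the fingers measure 114 mm over their backs; the gripper's body (76 mm by 85 mm) begins 54 mm behind the grasp point. The pads swing forward as they close: fully open they stand 13 mm farther back than shut.
Start: joints at [-1.307, 0.217, 1.613, -0, 1.311, -0.112], TCP at [0.229, -0.581, 0.239] pointing down, gripper open.
Joint ranges: [-2.75, 2.75], [-0.78, 2.1], [0.31, 2.55], [-1.13, 4.27], [0.13, 2.63], [-2.58, 2.58]. Speed limits (rad/s): [2.79, 2.79, 3.14, 3.14, 3.14, 3.14].

INTERFACE

Orientations are given as a 3x3 rotation matrix whose columns are the frame's x, y, z axes.
In Python, from cell import arm gives the robot as it stands. The module is installed in compiled form; this text tells all that it offers.
- The arm moves only by the shell command python3 -m pendant 'ROWS' [FORCE]. ROWS is JSON, a list of rows, each a list of 3 entries, a list of its own where there are three numbers: the opening, from -1 (shut) to 1 (fully open), so that 0 is half open, then the shift along the tool's x, y, z in m, then the turn, a rotation vector about the tool's x, y, z in rad. A call has 1 to 20 rows; each row shifts and turns the commanded pose from where the row before left it, along the tool's axes as they then stand; what a row does not reach is not made up. A row lasts 1/8 s, in which the tool goes at most 62.5 mm and 10.7 degrees, less where a joint would pass 70% of its speed; a pose out of reach is approached as far as the arm can. A call with a gripper value outside its range is refused whole. The fingers move at their own pace and stop on an object; FORCE is the grip in N (left out, the last holds). Time passes only in rows, so rows that do not move let the fingers close. It gives the time, the measured TCP pose, the force, the opening and the grip force at its end, in the units of the state.
- arm.state(): the state, without advancing time (a new reading comes with each control period).
- arm.snapshot(name): name is "scene" or "side" or "wrist"; returns the picture (384x512x3 uint8, red, green, blue); there is no depth.
- arm.camera_model(name): a dict with "K" (3x3 intrinsics, pixels), "pose" (4x4, takes a point from camera to world coordinates); the wrist camera has in their place "hand_eye" (4x4, takes a point from camera to tool coordinates, whose origin is the TCP and whose axes are the flange's). Camera axes: x right, y up, looking along -z (the intrinsics and any distortion apply to the point x, -y, -z); pixel columns grow to the right and rows downward; lengths in m; the calibration is good to about 2 mm. The wrist camera is an equidistant fisheye: a pixel r from the principal point sees the ray r / f radians off the axis. A picture is of the moment at which its call begins: read the wrist's pose just before it. camera_model takes no time and is no camera call.
- arm.sign_off(): hands the job in; it is judged then, once.
Trained networks look in the newest picture that a camera, given by its name, has taken for a name from the list of things; names that differ only in an ending like _2 or _b are one class to them, and where a whole thing is asked for, a point or a joint stands for the part that bears it (a point fixed in the world has none). Each returns a list of dicts, best first, with "confidence" (0 to 1); they miss things now and then, are a little off and sometimes report something else, mostly with a low value. They report only what shows in the picture. A call takes as long as a camera call. They do not tell look-alikes from the thing itself.
- arm.spot_in(camera, thing): "box" ([centre column, centre row, width, height] in pixels, round what is visible of it).
- arm.mark_of(camera, thing): "position" ([row, column] in pixels: a listed point, or the origin of a listed thing).
The state is a dict: "clock": time; "joint_positions": joint angles; "qd": joint speeds; "tau": joint torques, N m; "ee_pos": TCP position; "tool_rot": TCP orientation; "contact_force": force on the tool from outside, world axes, zero at the start; "torque": the same for the moment, N m; "gripper_width": finger opening in m; "gripper_force": force on a finger pad.
Only numpy, scipy, OpenCV 4.12 (cv2) and the standard library are available. Lean on these libraries where they do the work, as an engineer would, in place of code of your own. Each camera call takes 0.05 s, during which the arm holds its last target. There are 200 camera calls.

## Working session

There is one attempt and no reset: what is moved stays moved. The work goes in short steps, Python scripts to look and compute and a shell command to move; the robot and the scene stay as the last step left them, time stands still between calls to the robot, and variables do not carry over. Pictures are saved under pics/ and viewed, at most 10 in all, crops included, and the job is handed in when it is done.

```bash
mkdir -p pics; cat > h.py <<'E'
import numpy as np, cv2
from cell import arm
def ray(cam,uv):
    m=arm.camera_model(cam);K=np.array(m["K"]);u,v=uv
    x=(u-K[0,2])/K[0,0];y=(v-K[1,2])/K[1,1]
    if cam=="wrist":
        s=arm.state();T=np.eye(4);T[:3,:3]=s["tool_rot"];T[:3,3]=s["ee_pos"];P=T@np.array(m["hand_eye"])
        r=np.hypot(x,y);d=np.array([x/r*np.sin(r),-y/r*np.sin(r),-np.cos(r)]) if r>1e-9 else np.array([0,0,-1.])
    else:
        P=np.array(m["pose"]);d=np.array([x,-y,-1.])
    return P[:3,3],P[:3,:3]@d
def at(cam,uv,z):
    o,d=ray(cam,uv);return o+d*(z-o[2])/d[2]
Z=dict(board=.065,bare_leg=.007,corner=.065,wedge=0,wedge_tip=.001,wedge_seat=.0056,wedge_butt=.007,glue_jar=0,hammer=0,star_blank=0,stand=0)
def look(cam,names,k=3):
    for n in names:
        for d in arm.mark_of(cam,n)[:k]:
            r,c=d["position"];print(cam,n,round(d["confidence"],2),np.round([c,r]),np.round(at(cam,(c,r),Z[n]),3))
E
python3 - <<'E'
from h import *
for c in("scene","side","wrist"):
    im=arm.snapshot(c);cv2.imwrite(f"pics/{c}0.png",im[:,:,::-1]);m=arm.camera_model(c);print(c,{k:np.round(v,3).tolist() for k,v in m.items() if k!='name' and not isinstance(v,str)})
    look(c,["board","corner","bare_leg","wedge","wedge_tip","wedge_butt","glue_jar","hammer","star_blank"])
s=arm.state();print(s["tool_rot"],s["contact_force"],s["gripper_width"])
E
```

```text
scene {'K': [[378.329, 0.0, 254.298], [0.0, 378.329, 198.63], [0.0, 0.0, 1.0]], 'pose': [[0.263, -0.683, 0.682, 1.131], [0.965, 0.172, -0.199, -0.259], [0.019, 0.71, 0.704, 0.746], [0.0, 0.0, 0.0, 1.0]]}
scene corner 0.68 [294. 200.] [0.501 0.03  0.065]
scene wedge 0.7 [394. 195.] [0.493 0.34  0.   ]
scene wedge 0.65 [305. 171.] [0.333 0.132 0.   ]
scene wedge 0.62 [322. 203.] [ 0.47   0.131 -0.   ]
scene wedge_tip 0.98 [320. 183.] [0.396 0.155 0.001]
scene wedge_tip 0.89 [303. 210.] [0.485 0.068 0.001]
scene wedge_tip 0.81 [387. 226.] [0.594 0.262 0.001]
scene wedge_butt 0.95 [344. 198.] [0.473 0.193 0.007]
scene wedge_butt 0.91 [342. 235.] [0.596 0.132 0.007]
scene wedge_butt 0.89 [296. 160.] [0.283 0.121 0.007]
scene glue_jar 0.94 [392. 195.] [0.492 0.337 0.   ]
scene hammer 0.55 [ 94. 262.] [ 0.521 -0.474  0.   ]
scene star_blank 0.47 [340. 201.] [0.478 0.182 0.   ]
side {'K': [[425.741, 0.0, 256.25], [0.0, 425.741, 192.514], [0.0, 0.0, 1.0]], 'pose': [[-0.84, 0.297, -0.453, -0.064], [-0.541, -0.428, 0.723, 0.824], [0.021, 0.853, 0.521, 0.69], [0.0, 0.0, 0.0, 1.0]]}
side board 0.
[... 465 characters left out ...]
86. 226.] [0.591 0.131 0.007]
side wedge_butt 0.7 [207. 254.] [0.472 0.192 0.007]
side glue_jar 0.65 [159. 291.] [0.484 0.347 0.   ]
side hammer 0.57 [308. 150.] [ 0.538 -0.498  0.   ]
side hammer 0.2 [236. 232.] [0.47  0.072 0.   ]
side star_blank 0.73 [316. 188.] [ 0.392 -0.265  0.   ]
wrist {'K': [[297.319, 0.0, 253.804], [0.0, 297.319, 193.62], [0.0, 0.0, 1.0]], 'hand_eye': [[0.0, 0.954, 0.299, 0.076], [1.0, -0.0, -0.0, -0.0], [-0.0, 0.299, -0.954, -0.134], [0.0, 0.0, 0.0, 1.0]]}
[[ 9.30222054e-01  3.66997180e-01  1.01600035e-05]
 [ 3.66997180e-01 -9.30222054e-01  2.38567851e-05]
 [ 1.82064322e-05 -1.84634150e-05 -1.00000000e+00]] [ 1.35103323 -0.69610295  0.49447987] 0.08540992038275796
```

View pics/scene0.png

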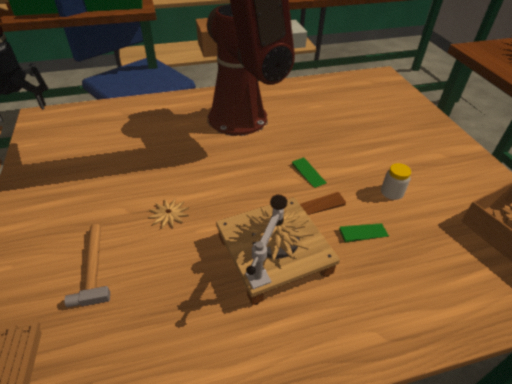

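View pics/side0.png

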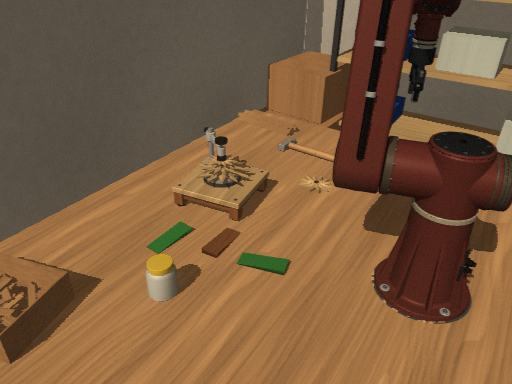

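The scene shows the brown wedge from about (303,210) to (344,198). Its tip is near (0.482, 0.071) and its butt near (0.472, 0.192). The two green wedges are look-alikes, and the jar stands at (0.487, 0.34). Next I'll raise the arm and swing the wrist camera over the wedge.

```bash
python3 -m pendant '[[-1,[0,0,-0.04],[0,0,0]],[-1,[0,0,-0.04],[0,0,0]],[-1,[0.037,-0.047,0],[0,0,0]],[-1,[0.037,-0.047,0],[0,0,0]],[-1,[0.037,-0.047,0],[0,0,0]],[-1,[0.037,-0.047,0],[0,0,0]],[-1,[0.037,-0.047,0],[0,0,0]],[-1,[0.037,-0.047,0],[0,0,0]],[-1,[0.037,-0.047,0],[0,0,0]],[-1,[0.037,-0.047,0],[0,0,0]],[-1,[0.037,-0.047,0],[0,0,0]],[-1,[0.037,-0.047,0],[0,0,0]],[-1,[0.037,-0.047,0],[0,0,0]],[-1,[0.037,-0.047,0],[0,0,0]],[-1,[0.037,-0.047,0],[0,0,0]],[-1,[0.037,-0.047,0],[0,0,0]]]' && python3 -m pendant '[[-1,[0,0,0],[0,0,-0.17]],[-1,[0,0,0],[0,0,-0.17]],[-1,[0,0,0],[0,0,-0.17]],[-1,[0,0,0],[0,0,-0.17]],[-1,[0,0,0],[0,0,-0.17]],[-1,[0,0,0],[0,0,-0.17]],[-1,[0,0,0],[0,0,-0.17]],[-1,[0,0,0],[0,0,0]],[-1,[0,0,0],[0,0,0]]]'
python3 - <<'E'
from h import *
im=arm.snapshot("wrist");cv2.imwrite("pics/w1.png",cv2.resize(im[:,:,::-1],(800,600)))
look("wrist",["board","corner","bare_leg","wedge_tip","wedge_butt","wedge_seat"])
s=arm.state();print(s["clock"],s["tool_rot"],s["ee_pos"],s["contact_force"],s["gripper_width"])
E
```

```text
clock: 3.5
ee_pos: [0.4701, 0.2229, 0.3196]
tool_rot: [[0.93, 0.368, 0.001], [0.368, -0.93, -0.0], [0.001, 0.001, -1.0]]
contact_force: [0.8, -1.4, 0.4]
gripper_width: -0.0003
gripper_force: 0.0
clock: 4.62
ee_pos: [0.4697, 0.2208, 0.3194]
tool_rot: [[0.007, 1.0, 0.0], [1.0, -0.007, 0.0], [0.0, 0.0, -1.0]]
contact_force: [0.2, 0.5, -0.3]
gripper_width: -0.0001
gripper_force: 0.0
wrist board 0.39 [255. 178.] [0.47  0.197 0.065]
wrist bare_leg 0.9 [280. 269.] [0.514 0.018 0.007]
wrist wedge_tip 0.95 [339. 134.] [0.602 0.251 0.001]
wrist wedge_tip 0.64 [259. 249.] [0.477 0.056 0.001]
wrist wedge_tip 0.6 [210. 196.] [0.399 0.151 0.001]
wrist wedge_butt 0.91 [255. 176.] [0.471 0.185 0.007]
wrist wedge_butt 0.89 [150. 213.] [0.294 0.124 0.007]
wrist wedge_butt 0.86 [330. 212.] [0.594 0.125 0.007]
wrist wedge_seat 0.88 [258. 225.] [0.476 0.103 0.006]
wrist wedge_seat 0.73 [338. 158.] [0.601 0.214 0.006]
wrist wedge_seat 0.72 [190. 200.] [0.367 0.146 0.006]
4.975 [[ 5.41097519e-03  9.99985360e-01 -1.38473379e-05]
 [ 9.99985361e-01 -5.41097529e-03 -7.22738036e-06]
 [-7.30220215e-06 -1.38080281e-05 -1.00000000e+00]] [0.46975159 0.22079839 0.31932327] [-0.06191233  0.0707024  -0.97578353] 3.9799287906081025e-05
```

View pics/w1.png

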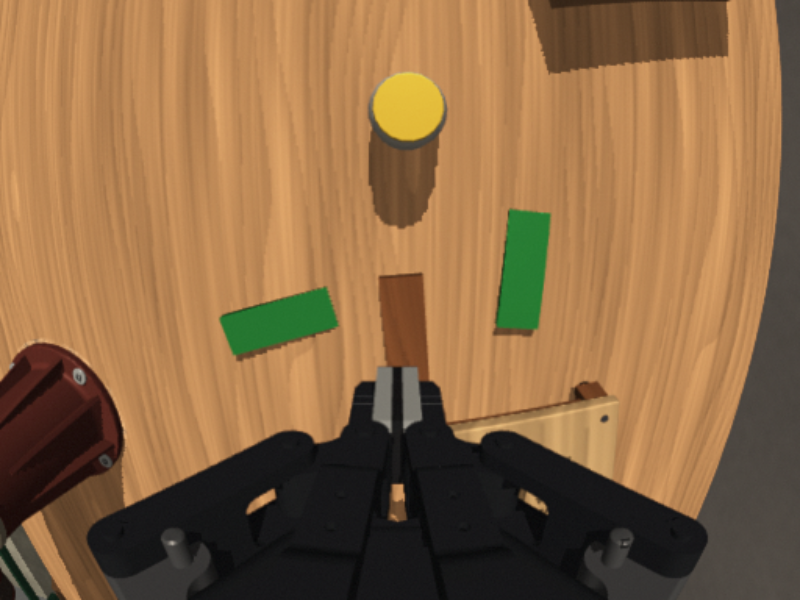

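The wrist view shows the wedge's butt edge at (380,276) to (421,273). The far board corner is at (617,398) and the near board edge runs back to (450,425). For the stand's yaw I'll enlarge the scene picture.

```bash
python3 - <<'E'
from h import *
for p in [(617,398),(450,425)]: print(at("wrist",(p[0]*.64,p[1]*.64),.065))
for p in [(380,276),(421,273)]: print(at("wrist",(p[0]*.64,p[1]*.64),.014))
im=cv2.imread("pics/scene0.png")[165:315,200:400];cv2.imwrite("pics/s0c.png",cv2.resize(im,(800,600),interpolation=cv2.INTER_CUBIC))
E
```

```text
[0.69722335 0.07033374 0.065     ]
[0.52109487 0.04853207 0.065     ]
[0.45295683 0.18646311 0.014     ]
[0.49294632 0.18929609 0.014     ]
```

View pics/s0c.png

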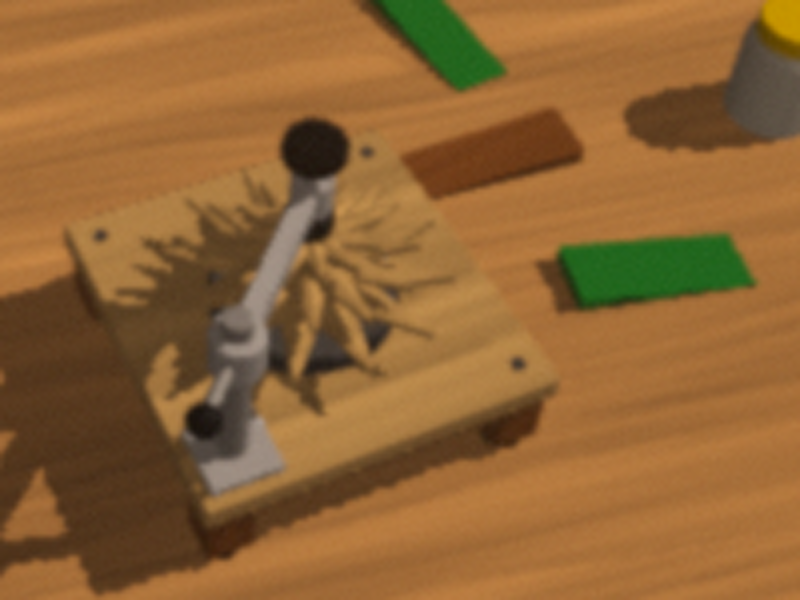

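The board's top corners in the crop are bare (385,133), left (68,230), right (556,382) and front (207,518). I'll fit the 216 mm square to them.

```bash
python3 - <<'E'
from h import *
q=[at("scene",(200+a/4-.4,165+b/4-.4),.065)[:2] for a,b in [(385,133),(68,230),(207,518),(556,382)]]
print(np.round(q,3))
S=np.array([[-1,1],[-1,-1],[1,-1],[1,1]])*.108
q=np.array(q);c=q.mean(0);H=S.T@(q-c);U,_,V=np.linalg.svd(H);R=(U@V).T
yaw=np.arctan2(R[1,0],R[0,0]);print("c",c,"yaw",np.degrees(yaw),"res",np.round(q-c-S@R.T,4))
f=lambda p:c+R@np.array(p)
print("bare",f([-.09,.09]),"corner",f([-.094,.094]),"legface",f([-.09,.104]),"ydir",R[:,1])
w=at("wrist",(617*.64,398*.64),.065)[:2];print("wrist far corner in stand", R.T@(w-c))
E
```

```text
[[ 0.495  0.038]
 [ 0.527 -0.175]
 [ 0.737 -0.145]
 [ 0.703  0.063]]
c [ 0.61535729 -0.05500028] yaw 8.201650661890396 res [[ 0.002   0.001 ]
 [ 0.0028  0.0018]
 [-0.001   0.0013]
 [-0.0037 -0.0042]]
bare [0.51343863 0.02124004] corner [0.50890892 0.0246285 ] legface [0.51144143 0.03509685] ydir [-0.14265745  0.98977212]
wrist far corner in stand [0.09890857 0.11237332]
```

Bare leg ≈ (0.513, 0.021) with the stand yawed about 8°. The wedge lies about 21 mm off to the −x side and about 4° askew. I'll align the tool with the stand, go down beside the wedge, and shift it sideways with the flat outer finger face.

```bash
python3 -m pendant '[[-1,[0,0,0],[0,0,-0.148]],[-1,[-0.039,-0.025,0],[0,0,0]],[-1,[-0.039,-0.025,0],[0,0,0]],[-1,[0,0,0.05],[0,0,0]],[-1,[0,0,0.05],[0,0,0]],[-1,[0,0,0.05],[0,0,0]],[-1,[0,0,0.05],[0,0,0]],[-1,[0,0,0.05],[0,0,0]],[-1,[0,0,0.03],[0,0,0]],[-1,[0,0,0],[0,0,0]],[-1,[0,0,0],[0,0,0]]]' 
python3 - <<'E'
from h import *
im=arm.snapshot("wrist");cv2.imwrite("pics/w2.png",cv2.resize(im[:,:,::-1],(800,600)))
look("wrist",["wedge_tip","wedge_butt"],1)
E
```

```text
clock: 6.35
ee_pos: [0.4327, 0.1367, 0.0406]
tool_rot: [[-0.142, 0.99, 0.002], [0.99, 0.142, 0.0], [0.0, 0.002, -1.0]]
contact_force: [0.3, 0.1, 0.3]
gripper_width: -0.0002
gripper_force: 0.0
wrist wedge_tip 0.71 [209. 198.] [0.403 0.151 0.001]
wrist wedge_butt 0.97 [332. 164.] [0.473 0.185 0.007]
```

View pics/w2.png

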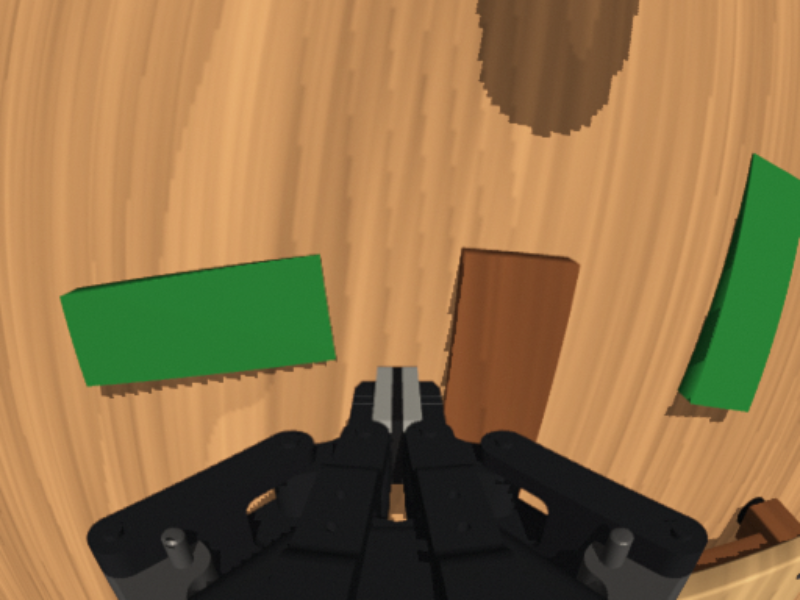

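The wedge and the green look-alike sit either side of the fingers, and there is room to go straight down. I'll do that in small steps.

```bash
python3 -m pendant '[[-1,[0,0,0.008],[0,0,0]],[-1,[0,0,0.006],[0,0,0]],[-1,[0,0,0],[0,0,0]],[-1,[0,0,0],[0,0,0]]]'; python3 -m pendant '[[-1,[0,0,0.003],[0,0,0]],[-1,[0,0,0.003],[0,0,0]],[-1,[0,0,0],[0,0,0]],[-1,[0,0,0],[0,0,0]]]'; python3 -m pendant '[[-1,[0,0,0.003],[0,0,0]],[-1,[0,0,0.003],[0,0,0]],[-1,[0,0,0],[0,0,0]],[-1,[0,0,0],[0,0,0]]]'
```

```text
clock: 7.0
ee_pos: [0.4312, 0.1365, 0.0251]
tool_rot: [[-0.142, 0.99, -0.0], [0.99, 0.142, -0.0], [0.0, -0.0, -1.0]]
contact_force: [-0.1, -0.2, 0.8]
gripper_width: 0.0002
gripper_force: 0.0
clock: 7.5
ee_pos: [0.4314, 0.1365, 0.0192]
tool_rot: [[-0.143, 0.99, -0.0], [0.99, 0.143, -0.0], [0.0, -0.0, -1.0]]
contact_force: [-0.3, 0.9, -0.7]
gripper_width: 0.0004
gripper_force: 0.0
clock: 8.0
ee_pos: [0.4314, 0.1365, 0.0132]
tool_rot: [[-0.143, 0.99, -0.0], [0.99, 0.143, -0.0], [0.0, -0.0, -1.0]]
contact_force: [0.0, 0.5, 0.4]
gripper_width: 0.0001
gripper_force: 0.0
```

```bash
python3 -m pendant '[[-1,[0,0,0.002],[0,0,0]],[-1,[0,0.004,0],[0,0,0]],[-1,[0,0.004,0],[0,0,0]],[-1,[0,0.004,0],[0,0,0]],[-1,[0,0.004,0],[0,0,0]],[-1,[0,0.004,0],[0,0,0]],[-1,[0,0.004,0],[0,0,0]],[-1,[0,0,0],[0,0,0]],[-1,[0,0,0],[0,0,0]]]' 
python3 - <<'E'
from h import *
im=arm.snapshot("wrist");cv2.imwrite("pics/w3.png",cv2.resize(im[:,:,::-1],(800,600)))
look("wrist",["wedge_butt","wedge_tip"],1);look("side",["wedge_tip"]); arm.snapshot("side");look("side",["wedge_tip","wedge_butt"])
E
```

```text
clock: 9.12
ee_pos: [0.4552, 0.1399, 0.0113]
tool_rot: [[-0.143, 0.99, 0.0], [0.99, 0.143, 0.0], [-0.0, 0.0, -1.0]]
contact_force: [-0.2, -0.3, 0.4]
gripper_width: -0.0003
gripper_force: 0.0
wrist wedge_butt 0.9 [455. 284.] [0.596 0.128 0.007]
wrist wedge_tip 0.7 [510. 104.] [0.604 0.253 0.001]
side wedge_tip 0.89 [238. 257.] [0.405 0.151 0.001]
side wedge_tip 0.85 [147. 249.] [0.612 0.257 0.001]
side wedge_tip 0.72 [232. 231.] [0.48  0.074 0.001]
side wedge_tip 0.98 [148. 253.] [0.599 0.267 0.001]
side wedge_tip 0.72 [231. 232.] [0.48  0.077 0.001]
side wedge_butt 0.85 [188. 226.] [0.586 0.129 0.007]
side wedge_butt 0.72 [284. 267.] [0.29  0.126 0.007]
side wedge_butt 0.63 [203. 250.] [0.488 0.186 0.007]
```

View pics/w3.png

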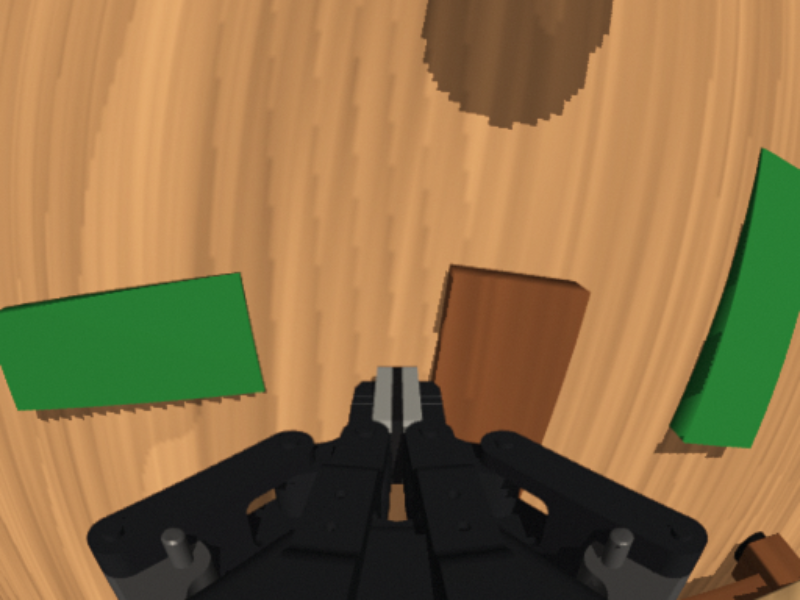

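The wedge has moved: its butt's top edge now runs from (452,265) to (588,292). I'll work out where that puts it in the stand frame.

```bash
cat >> h.py <<'E'
A=np.radians(8.2);Y=np.array([-np.sin(A),np.cos(A)]);X=np.array([np.cos(A),np.sin(A)]);L=np.array([.513,.021])
def st(p): p=np.array(p)[:2]-L; return np.round([p@X,p@Y],4)   # stand axes, from bare leg
E
python3 - <<'E'
from h import *
a,b=[at("wrist",(p[0]*.64,p[1]*.64),.014) for p in [(452,265),(588,292)]]
print(a,b,np.hypot(*(b-a)[:2]),"edge ang",np.degrees(np.arctan2(*(b-a)[1::-1])))
m=(a+b)[:2]/2;print("butt in stand",st(m),"tip old",st([.48,.070]),"tool",st(arm.state()["ee_pos"]))
t=np.arctan2(*(b-a)[1::-1]);d=np.array([np.sin(t),-np.cos(t)]);print("tip",m+.12*d,st(m+.12*d))
# left side line point z at s of tool
p=at("wrist",(433*.64,382*.64),.0095);print("side pt",st(p))
E
```

```text
[0.46413002 0.18806968 0.014     ] [0.5085168  0.18638148 0.014     ] 0.044418873042474806 edge ang -2.178121012126501
butt in stand [-0.0027  0.1683] tip old [-0.0257  0.0532] tool [-0.0403  0.1259]
tip [0.48176266 0.06731228] [-0.0243  0.0503]
side pt [-0.0287  0.1321]
```

The wedge pivoted about its tip: the butt is centred but the tip is 24 mm off. I'll back off and push the side nearer the tip.

```bash
python3 -m pendant '[[-1,[0,-0.016,0],[0,0,0]],[-1,[-0.022,0,0],[0,0,0]],[-1,[-0.022,0,0.001],[0,0,0]],[-1,[0,0.004,0],[0,0,0]],[-1,[0,0.004,0],[0,0,0]],[-1,[0,0.004,0],[0,0,0]],[-1,[0,0.004,0],[0,0,0]],[-1,[0,0.004,0],[0,0,0]],[-1,[0,0.004,0],[0,0,0]],[-1,[0,0,0],[0,0,0]],[-1,[0,0,0],[0,0,0]]]' 
python3 - <<'E'
from h import *
im=arm.snapshot("wrist");cv2.imwrite("pics/w4.png",cv2.resize(im[:,:,::-1],(800,600)))
look("wrist",["wedge_butt"],3);print("tool",st(arm.state()["ee_pos"]));arm.snapshot("scene");look("scene",["wedge_tip","wedge_butt"])
E
```

```text
clock: 10.85
ee_pos: [0.4692, 0.0975, 0.0102]
tool_rot: [[-0.142, 0.99, -0.0], [0.99, 0.142, 0.0], [0.0, -0.0, -1.0]]
contact_force: [0.1, -0.4, -1.3]
gripper_width: -0.0002
gripper_force: 0.0
wrist wedge_butt 0.75 [465. 221.] [0.594 0.132 0.007]
wrist wedge_butt 0.67 [316.  80.] [0.485 0.188 0.007]
tool [-0.0325  0.0819]
scene wedge_tip 0.88 [388. 228.] [0.599 0.262 0.001]
scene wedge_tip 0.86 [305. 217.] [0.51  0.064 0.001]
scene wedge_butt 0.78 [345. 203.] [0.495 0.188 0.007]
scene wedge_butt 0.65 [342. 233.] [0.59  0.135 0.007]
scene wedge_butt 0.61 [295. 158.] [0.271 0.121 0.007]
```

View pics/w4.png

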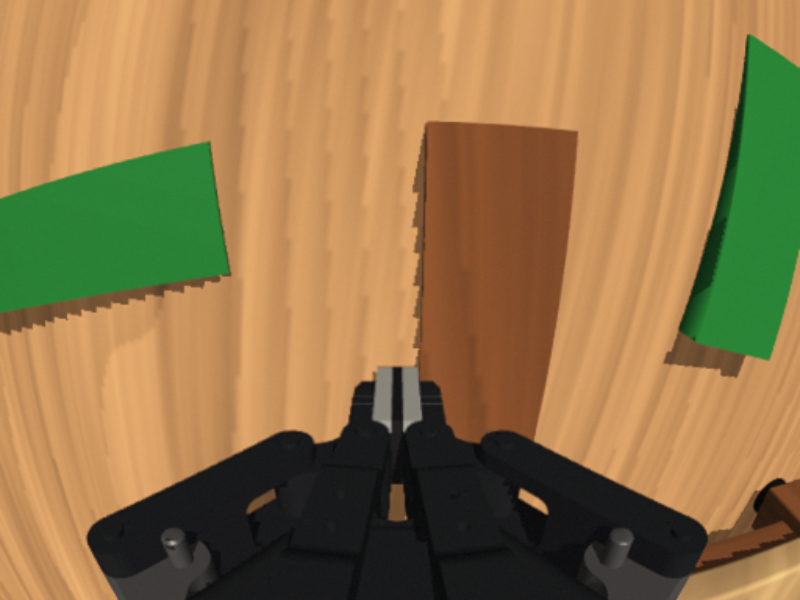

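```bash
python3 - <<'E'
from h import *
a,b=[at("wrist",(p[0]*.64,p[1]*.64),.014) for p in [(427,122),(577,131)]]
t=np.arctan2(*(b-a)[1::-1]);m=(a+b)[:2]/2;d=np.array([np.sin(t),-np.cos(t)])
print(np.hypot(*(b-a)[:2]),"edge ang (want 8.2)",np.degrees(t),"butt",st(m),"tip",st(m+.12*d))
print("scene tip",st([.51,.064]),"butt",st([.495,.188]))
E
```

```text
0.043826375458609 edge ang (want 8.2) 8.081068937583941 butt [-0.0025  0.1693] tip [-0.0028  0.0493]
scene tip [0.0032 0.043 ] butt [0.006  0.1679]
```

The wedge is now aligned, within 0.2° and about 3 mm lateral. I'll go around behind the butt.

```bash
python3 -m pendant '[[-1,[0,-0.012,0],[0,0,0]],[-1,[0.038,0,0],[0,0,0]],[-1,[0.038,0,0],[0,0,0]],[-1,[0.038,0,0],[0,0,0]],[-1,[0,0.021,0],[0,0,0]],[-1,[0,0.021,0],[0,0,0]],[-1,[0,0,0],[0,0,0]],[-1,[0,0,0],[0,0,0]]]'; python3 -m pendant '[[-1,[-0.01,0,0],[0,0,0]],[-1,[-0.01,0,0],[0,0,0]],[-1,[-0.01,0,0],[0,0,0]],[-1,[-0.01,0,0],[0,0,0]],[-1,[-0.01,0,0],[0,0,0]],[-1,[0,0,0],[0,0,0]],[-1,[0,0,0],[0,0,0]]]'
python3 - <<'E'
from h import *
print("tool",st(arm.state()["ee_pos"]))
im=arm.snapshot("scene");cv2.imwrite("pics/s5.png",cv2.resize(im[140:290,220:420,::-1],(800,600),interpolation=cv2.INTER_CUBIC));look("scene",["wedge_tip","wedge_butt"])
arm.snapshot("side");look("side",["wedge_tip","wedge_butt"])
E
```

```text
clock: 12.1
ee_pos: [0.4812, 0.2141, 0.0098]
tool_rot: [[-0.142, 0.99, -0.002], [0.99, 0.142, -0.001], [-0.0, -0.002, -1.0]]
contact_force: [0.4, -0.5, -0.4]
gripper_width: -0.0002
gripper_force: 0.0
clock: 12.98
ee_pos: [0.49, 0.1651, 0.0103]
tool_rot: [[-0.142, 0.99, 0.0], [0.99, 0.142, 0.0], [0.0, 0.0, -1.0]]
contact_force: [0.1, -0.2, -0.2]
gripper_width: 0.0003
gripper_force: 0.0
tool [-0.0023  0.1459]
scene wedge_tip 0.89 [321. 184.] [0.401 0.156 0.001]
scene wedge_tip 0.73 [387. 226.] [0.594 0.264 0.001]
scene wedge_tip 0.67 [294. 220.] [0.514 0.032 0.001]
scene wedge_butt 0.94 [333. 205.] [0.493 0.152 0.007]
scene wedge_butt 0.78 [296. 161.] [0.286 0.119 0.007]
scene wedge_butt 0.6 [343. 233.] [0.592 0.136 0.007]
side wedge_tip 0.98 [241. 258.] [0.398 0.15  0.001]
side wedge_tip 0.84 [152. 249.] [0.602 0.251 0.001]
side wedge_tip 0.58 [232. 221.] [0.51  0.035 0.001]
side wedge_butt 0.85 [187. 228.] [0.584 0.137 0.007]
side wedge_butt 0.72 [211. 241.] [0.495 0.146 0.007]
```

View pics/s5.png

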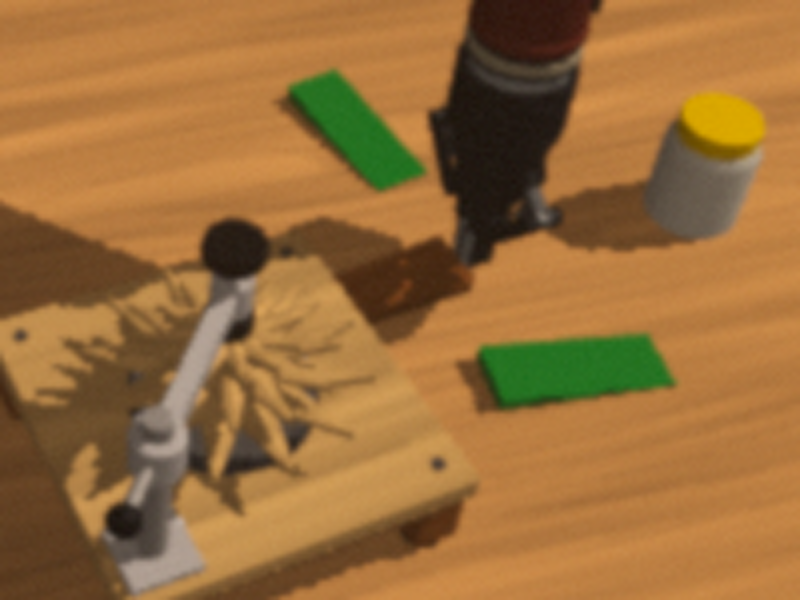

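The fingers are behind the wedge's butt and the wedge is straight, tip just at the leg. The ramp should touch at tool s≈0.095, so I'll go to about 0.101 first and then push in small steps, watching the force.

```bash
python3 -m pendant '[[-1,[-0.01,0,0],[0,0,0]],[-1,[-0.01,0,0],[0,0,0]],[-1,[-0.01,0,0],[0,0,0]],[-1,[-0.008,0,0],[0,0,0]],[-1,[-0.004,0,0],[0,0,0]],[-1,[0,0,0],[0,0,0]],[-1,[0,0,0],[0,0,0]]]'
for i in 1 2; do python3 -c "
from h import *;s=arm.state();print(st(s['ee_pos']),s['contact_force'])"; done
python3 -m pendant '[[-1,[-0.002,0,0],[0,0,0]],[-1,[-0.002,0,0],[0,0,0]],[-1,[0,0,0],[0,0,0]],[-1,[0,0,0],[0,0,0]]]'
python3 -m pendant '[[-1,[-0.002,0,0],[0,0,0]],[-1,[0,0,0],[0,0,0]],[-1,[0,0,0],[0,0,0]]]'
```

```text
clock: 14.15
ee_pos: [0.4959, 0.1236, 0.0103]
tool_rot: [[-0.143, 0.99, -0.0], [0.99, 0.143, 0.0], [0.0, 0.0, -1.0]]
contact_force: [0.1, 0.3, 0.2]
gripper_width: 0.0001
gripper_force: 0.0
[-0.0023  0.104 ] [0.13020845 0.26303067 0.15075351]
[-0.0023  0.104 ] [0.13020845 0.26303067 0.15075351]
clock: 14.65
ee_pos: [0.4965, 0.1196, 0.0103]
tool_rot: [[-0.143, 0.99, 0.0], [0.99, 0.143, -0.0], [-0.0, 0.0, -1.0]]
contact_force: [0.6, 0.1, 0.0]
gripper_width: -0.0001
gripper_force: 0.0
clock: 15.02
ee_pos: [0.4968, 0.1175, 0.0103]
tool_rot: [[-0.142, 0.99, 0.0], [0.99, 0.142, -0.0], [-0.0, 0.0, -1.0]]
contact_force: [-0.2, -0.3, -0.1]
gripper_width: -0.0
gripper_force: 0.0
```

```bash
python3 -m pendant '[[-1,[-0.002,0,0],[0,0,0]],[-1,[-0.002,0,0],[0,0,0]],[-1,[0,0,0],[0,0,0]],[-1,[0,0,0],[0,0,0]]]' | grep -E 'ee_|cont'
python3 -m pendant '[[-1,[-0.002,0,0],[0,0,0]],[-1,[0,0,0],[0,0,0]],[-1,[0,0,0],[0,0,0]]]'| grep -E 'ee_|cont'
python3 -m pendant '[[-1,[-0.002,0,0],[0,0,0]],[-1,[0,0,0],[0,0,0]],[-1,[0,0,0],[0,0,0]]]'| grep -E 'ee_|cont'
```

```text
ee_pos: [0.4973, 0.1135, 0.0103]
contact_force: [0.6, 0.2, -0.7]
ee_pos: [0.4974, 0.1124, 0.0103]
contact_force: [-0.9, 4.1, -0.5]
ee_pos: [0.4975, 0.1116, 0.0103]
contact_force: [-1.1, 9.8, 0.6]
```

The force rose to 9.8 N where predicted, with the tip about 53 mm inside. The wedge should be snug, so I'll back off and check.

```bash
python3 -m pendant '[[-1,[0.01,0,0],[0,0,0]],[-1,[0.02,0,0],[0,0,0]],[-1,[0,0,-0.05],[0,0,0]],[-1,[0,0,-0.05],[0,0,0]],[-1,[0,0,0],[0,0,0]],[-1,[0,0,0],[0,0,0]]]' | grep -E 'clo|ee_|cont'
python3 - <<'E'
from h import *
im=arm.snapshot("side");cv2.imwrite("pics/d6.png",cv2.resize(im[140:290,150:350,::-1],(800,600),interpolation=cv2.INTER_CUBIC))
look("side",["wedge_butt","corner","bare_leg","board"]);arm.snapshot("scene");look("scene",["wedge_butt","corner"])
arm.snapshot("wrist");look("wrist",["wedge_butt","corner","bare_leg"])
print(st([0.4975,.1116]))
E
```

```text
clock: 17.02
ee_pos: [0.4933, 0.1391, 0.11]
contact_force: [-0.9, 0.4, -1.9]
side wedge_butt 0.86 [185. 229.] [0.584 0.143 0.007]
side wedge_butt 0.56 [284. 266.] [0.291 0.126 0.007]
side corner 0.75 [238. 202.] [0.495 0.025 0.065]
side bare_leg 0.73 [235. 218.] [0.504 0.026 0.007]
side bare_leg 0.15 [221. 179.] [ 0.667 -0.128  0.007]
side board 0.82 [222. 179.] [ 0.604 -0.049  0.065]
side board 0.18 [220. 231.] [0.455 0.159 0.065]
scene wedge_butt 0.94 [344. 235.] [0.597 0.137 0.007]
scene wedge_butt 0.65 [298. 161.] [0.289 0.124 0.007]
scene wedge_butt 0.46 [316. 211.] [0.501 0.099 0.007]
scene corner 0.76 [292. 201.] [0.505 0.023 0.065]
wrist wedge_butt 0.91 [365. 217.] [0.595 0.133 0.007]
wrist wedge_butt 0.8 [ 46. 184.] [0.287 0.121 0.007]
wrist bare_leg 0.62 [254. 311.] [0.511 0.018 0.007]
[-0.0024  0.0919]
```

View pics/d6.png

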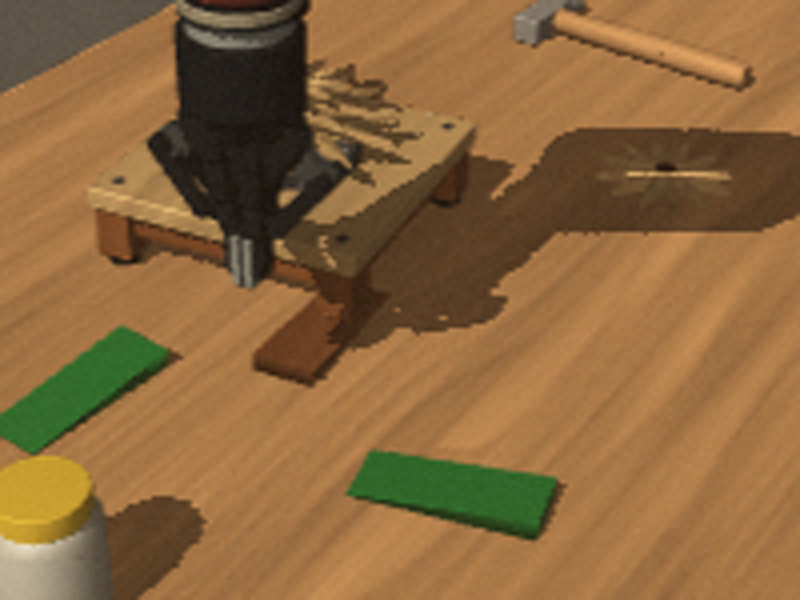

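The wedge sits under the bare leg and the stand looks level. Now I'll move over the corner and press.

```bash
python3 -m pendant '[[-1,[-0.038,-0.001,0],[0,0,0]],[-1,[-0.038,-0.001,0],[0,0,0]],[-1,[-0.038,-0.001,0],[0,0,0]],[-1,[0,0,0.015],[0,0,0]],[-1,[0,0,0.015],[0,0,0]],[-1,[0,0,0.003],[0,0,0]],[-1,[0,0,0],[0,0,0]],[-1,[0,0,0],[0,0,0]]]' | grep -E 'clo|ee_|cont'
python3 -m pendant '[[-1,[0,0,0.002],[0,0,0]],[-1,[0,0,0.002],[0,0,0]],[-1,[0,0,0],[0,0,0]],[-1,[0,0,0],[0,0,0]]]' | grep -E 'clo|ee_|cont'
python3 -m pendant '[[-1,[0,0,0.0015],[0,0,0]],[-1,[0,0,0],[0,0,0]],[-1,[0,0,0],[0,0,0]]]' | grep -E 'clo|ee_|cont'
```

```text
clock: 18.62
ee_pos: [0.5072, 0.0267, 0.0776]
contact_force: [0.2, -0.8, 0.8]
clock: 19.12
ee_pos: [0.5069, 0.0261, 0.0733]
contact_force: [-0.8, 0.4, 0.1]
clock: 19.5
ee_pos: [0.5071, 0.0261, 0.0731]
contact_force: [-2.4, -0.9, 7.6]
```

```bash
python3 -m pendant '[[-1,[0,0,0.001],[0,0,0]],[-1,[0,0,0],[0,0,0]],[-1,[0,0,0],[0,0,0]],[-1,[0,0,0],[0,0,0]],[-1,[0,0,0],[0,0,0]]]' | grep -E 'clo|ee_|cont'
python3 -m pendant '[[-1,[0,0,-0.004],[0,0,0]],[-1,[0,0,-0.03],[0,0,0]],[-1,[0,0,-0.05],[0,0,0]],[-1,[0.05,0,-0.02],[0,0,0]],[-1,[0.05,0,0],[0,0,0]],[-1,[0.05,0,0],[0,0,0]],[-1,[0,0,0],[0,0,0]],[-1,[0,0,0],[0,0,0]]]' | grep -E 'clo|ee_|cont'
python3 - <<'E'
from h import *
im=arm.snapshot("side");cv2.imwrite("pics/d7.png",cv2.resize(im[140:290,150:350,::-1],(800,600),interpolation=cv2.INTER_CUBIC))
arm.snapshot("wrist");look("wrist",["wedge_butt","corner","bare_leg","wedge_seat"])
E
```

```text
clock: 20.12
ee_pos: [0.5071, 0.0261, 0.073]
contact_force: [-6.0, 0.5, 13.5]
clock: 21.12
ee_pos: [0.4854, 0.1743, 0.1745]
contact_force: [-0.7, 0.8, -0.1]
wrist wedge_butt 0.72 [ 86. 196.] [0.289 0.123 0.007]
wrist wedge_butt 0.62 [341. 231.] [0.593 0.125 0.007]
wrist wedge_butt 0.47 [258. 240.] [0.5   0.102 0.007]
wrist corner 0.6 [252. 324.] [0.505 0.027 0.065]
wrist wedge_seat 0.9 [147. 185.] [0.369 0.148 0.006]
wrist wedge_seat 0.74 [364. 152.] [0.599 0.218 0.006]
```

View pics/d7.png

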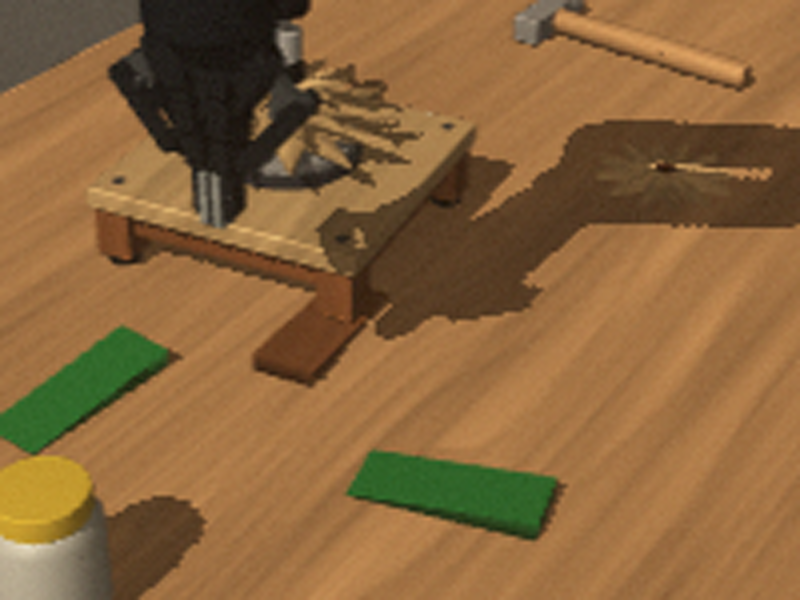

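The picture is unchanged after the 13.5 N press: the wedge is still under the leg, the stand is level, and the arm is clear. I'm handing it in.

```bash
python3 -c "
from cell import arm;print(arm.sign_off())"
```

```text
the job is handed in; nothing more can be done
None
```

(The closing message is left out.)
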